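# Build the sieve nest on the shaker

### The arm

A 7-joint arm with a two-finger parallel gripper is mounted at the origin on a cart in front of the work surface, level with it; the furniture and walls round the work are solid. World frame = base frame: x ahead of the robot, y to its left, z up, the work surface at z = 0. Lengths are in mm, angles in rad, forces in N, time in s.
With the tool pointing down it reaches from about 425 to 975 mm from the base axis. Payload 16.7 kg.
Tool frame: the origin (TCP) lies on the centre line of the jaws, within the pads' length; the fingertips stand 8 mm ahead of it and the grasp point (between the pads) lies 11 mm behind it (tip_reach is the distance from the TCP to the fingertips, in mm); z points along the fingers, y is the direction in which the jaws open and shut (so a half turn about z gives the same grasp; the last joint's range is limited). The gripper opens to 85 mm and grips with 20 to 120 N. Pads are 22 mm wide; open, the fingers measure 114 mm over their backs; the gripper's body (76 mm by 85 mm) begins 54 mm behind the grasp point. The pads swing forward as they close: fully open they stand 13 mm farther back than shut.
Start: joints at [0.971, 0.426, 0.074, 1.606, -0.034, 1.111, -0.067], TCP at [294.053, -607.544, 239.302] pointing down, gripper open.
Joint ranges: [-2.85, 2.85], [-0.5, 2.14], [-1.23, 1.37], [0.21, 2.46], [-1.02, 4.16], [0.16, 2.05], [-2.73, 2.73]. Speed limits (rad/s): [1.89, 1.89, 2.39, 2.39, 3.01, 3.01, 3.01].

### API

Orientations are given as a unit quaternion [x, y, z, w].
In Python, from plant import get_state, grab_frame, job_done, tip_reach gives the robot as it stands.
- The arm moves only by the tool arm_command, never from a script. Its argument "commands" is a list that holds one entry, the list of rows, each a list of 7 numbers: the finger opening in mm, from 0 to 85.4, then the shift along the world's x, y, z in mm, then the turn, a rotation vector about the world's x, y, z in rad. In form: [[[claw, x, y, z, ax, ay, az], ...]]. A call has 1 to 12 rows; each row shifts and turns the commanded pose from where the row before left it; what a row does not reach is not made up. A row lasts 1/12 s, in which the tool goes at most 41.7 mm and 7.16 degrees, less where a joint would pass 70% of its speed; a pose out of reach is approached as far as the arm can. A call with a gripper value outside its range is refused whole. The fingers move at their own pace and stop on an object; "force" is the grip in N (left out, the last holds). Time passes only in rows, so rows that do not move let the fingers close. It gives the time, the measured TCP pose, the force and the opening at its end, in the units of the state.
- get_state(): the state, without advancing time (a new reading comes with each control period).
- grab_frame(name): name is "side" or "top"; returns a dict with "color" (384x512x3 uint8, red, green, blue), "fov_y" (degrees; the focal length in pixels is half the picture's height over the tangent of half this angle, whatever the lens; pixels are square), "cx", "cy" (the principal point, pixels), "k1" (the pictures are not rectified: a ray, as slopes to the right and down, at radius r is drawn at 1 + k1 r^2 times it, then the intrinsics apply), "R" (3x3) and "t" (3): a world point X has camera coordinates R X + t. Camera axes: x right, y down, z forward; pixel columns grow to the right and rows downward; lengths in mm; the calibration is good to about 2 mm. A picture is of the moment at which its call begins. There is no depth.
- job_done(): hands the job in, once; it reports no verdict.
The state is a dict: "t": time; "joints": joint angles; "dq": joint speeds; "effort": joint torques, N m; "tcp_pos": TCP position; "orientation": TCP orientation; "ft_force": force on the tool from outside, world axes, zero at the start; "moment": the same for the moment, N m; "width": finger opening in mm.
Only numpy, scipy, OpenCV 4.12 (cv2) and the standard library are available. Lean on these libraries where they do the work, as an engineer would, in place of code of your own. Each camera call takes 0.05 s, during which the arm holds its last target.

### The job

Put the test sieves together on the shaker for a sizing run: first the pan in the shaker's ring, then the fine, the medium and the coarse sieve, so that the openings grow wider upward, and the lid on top. Build it up on the shaker one piece at a time from the bottom, each piece fully home and level in the one below, and let go of everything. Leave the brush and the glass dish where they lie.

Things in the scene. Friction and masses are not known exactly. Their poses are not given: they have to be found in the camera images.
- shaker: Small sieve shaker, fixed: light grey housing 110 x 110 mm, dark control strip on its -x side; on top a round aluminium table 86 mm across, 38 mm above the worktop, with a steel seat ring 60 mm outside, bore 55 mm, 10 mm high (rim at 48 mm). Origin: on the worktop under the ring's centre; z up. With the pan home, the pan's origin is 41 mm above it.
- pan: Round steel, 60 mm outside, 29 mm high: foot spigot 7 mm high tapering from 52 to 49 mm across at its end, flat shoulder, straight wall from 7 to 29 mm, rim bore 55 mm. Plain closed floor, no screen. Origin: centre of the spigot's underside; z up. Any yaw. 63 to 126 g. Home, its origin is 41 mm above the shaker's.
- fine_sieve: Round steel, 60 mm outside, 29 mm high: foot spigot 7 mm high tapering from 52 to 49 mm across at its end, flat shoulder, straight wall from 7 to 29 mm, rim bore 55 mm. Floor: fine gauze, too fine to see through, an even matt grey. Origin: centre of the spigot's underside; z up. Any yaw. 56 to 112 g. Home (shoulder on the rim below), its origin is 22 mm above that of the piece below.
- medium_sieve: Round steel, 60 mm outside, 29 mm high: foot spigot 7 mm high tapering from 52 to 49 mm across at its end, flat shoulder, straight wall from 7 to 29 mm, rim bore 55 mm. Floor: wire screen, 7 mm openings. Origin: centre of the spigot's underside; z up. Any yaw. 56 to 112 g. Home (shoulder on the rim below), its origin is 22 mm above that of the piece below.
- coarse_sieve: Round steel, 60 mm outside, 29 mm high: foot spigot 7 mm high tapering from 52 to 49 mm across at its end, flat shoulder, straight wall from 7 to 29 mm, rim bore 55 mm. Floor: wire screen, 15 mm openings, 3 x 3. Origin: centre of the spigot's underside; z up. Any yaw. 56 to 112 g. Home (shoulder on the rim below), its origin is 22 mm above that of the piece below.
- sieve_lid: Steel lid with a black knob: spigot as on the sieves (7 mm), solid edge 60 mm across from 7 to 21 mm, flat top, knob 20 mm across from 28 to 41 mm on a thinner neck. Take it by edge or knob. Origin: centre of the spigot's underside; z up. Any yaw. 70 to 140 g. Home (shoulder on the rim below), its origin is 22 mm above that of the piece below.
- brush: Bystander: sieve brush with a pale wooden handle, 170 mm long, lying left of the work. Origin: under its middle, handle to its -x.
- petri_dish: Bystander: shallow clear glass dish, 88 mm across, 15 mm high, right of the work. Origin: centre of its underside.

How it is judged:
By the outcome, as a careful person would: the job done as asked, in the order asked, and still so for the second after the job is handed in, with the robot touching nothing.
It also fails if it takes over 104 s, if anything falls off the work surface, if the arm or the gripper's body presses on something with over 40 N, if the wrist force passes 120 N, or if a joint passes its speed limit or range.

## Working session

There is one attempt and no reset: what is moved stays moved. The work goes in short steps, Python scripts to look and compute and a tool call to move; the robot and the scene stay as the last step left them, time stands still between calls to the robot, and variables do not carry over. Pictures are saved under pics/ and viewed, and the job is handed in when it is done.

Besides the shell and the picture viewer there is one more tool, called after "Call:" as a command line: name --argument value ..., lists and objects as JSON in quotes. arm_command: Moves the arm, as the interface text tells. Its arguments: {"type":"object","properties":{"commands":{"type":"array","items":{"type":"array","items":{"type":"array","items":{"type":"number"}}}},"force":{"type":"number"}},"required":["commands"]}

```bash
mkdir -p pics; ls; python3 - <<'E'
from plant import *
import cv2
print(get_state(), tip_reach)
for n in("side","top"):
    f=grab_frame(n); cv2.imwrite(f"pics/{n}0.png",f["color"][:,:,::-1])
    print(n,{k:f[k] for k in f if k!="color"})
E
```

```text
pics
{'t': 0.0, 'joints': array([ 0.97051098,  0.42674375,  0.07383089,  1.60664525, -0.03408868,
        1.11080244, -0.06709156]), 'dq': array([ 1.24452803e-03, -2.71318358e-04, -3.75122266e-05,  1.14189371e-03,
        1.41609216e-03, -1.46453163e-03,  2.22350277e-04]), 'effort': array([-2.28929857e-04, -9.49817705e+01,  3.76120716e+00, -4.63529062e+01,
        1.92753825e-02,  1.01413677e-02,  4.21165771e-05]), 'tcp_pos': array([ 293.87655896, -607.20211243,  238.58528444]), 'orientation': array([ 9.74706333e-01,  2.23488514e-01, -1.99105427e-04, -6.39743834e-04]), 'ft_force': array([0.29663723, 0.18379052, 0.18496048]), 'moment': array([0.03394355, 0.00191847, 0.01256283]), 'width': 85.49019968160201} 8.0
side {'fov_y': 45.557714762006384, 'cx': 260.66182584749106, 'cy': 190.4188959053178, 'k1': -0.15200606204847308, 'R': array([[-0.88800679, -0.45938517,  0.02022907],
       [-0.26942367,  0.48414684, -0.83247386],
       [ 0.3726323 , -0.74469262, -0.55369492]]), 't': array([391.24251997, 215.23683099, 929.62598176])}
top {'fov_y': 57.56072824564644, 'cx': 257.42453451915367, 'cy': 189.07676310816524, 'k1': 0.017480511153939244, 'R': array([[-0.01526843, -0.99988263,  0.00126144],
       [-0.98494707,  0.01482309, -0.17221949],
       [ 0.17218058, -0.00387197, -0.98505779]]), 't': array([-94.92202216, 487.44899752, 943.08431749])}
```

View pics/side0.png

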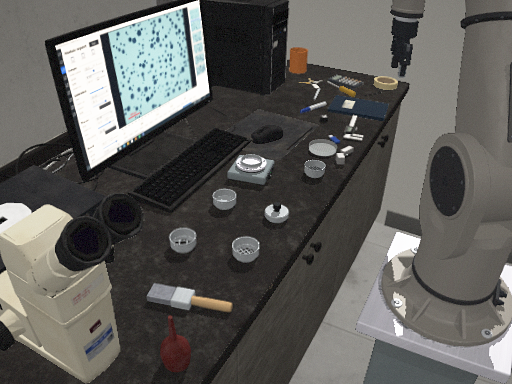

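View pics/top0.png

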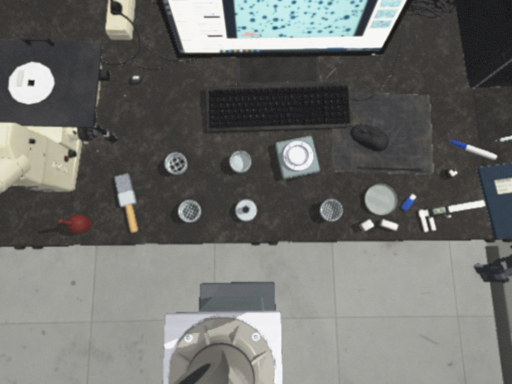

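The side view shows the shaker at (250,167), the lid at (277,213), and cups at (224,200), (182,240), (245,250) and (314,169). The top view shows the shaker at (298,157), the lid at (245,210), and cups at (176,163), (240,161), (189,211) and (331,210). I'll zoom in to identify each one.

```bash
python3 - <<'E'
import cv2,numpy as np
s=cv2.imread("pics/side0.png");t=cv2.imread("pics/top0.png")
c=lambda im,u,v,r,k:cv2.resize(im[v-r:v+r,u-r:u+r],(k,k),interpolation=cv2.INTER_CUBIC)
top=[c(t,u,v,20,256) for u,v in[(176,163),(189,211),(240,161),(331,210),(245,210),(298,157)]]
sd=[c(s,u,v,26,256) for u,v in[(182,240),(245,250),(224,200),(314,169),(277,213),(250,167)]]
cv2.imwrite("pics/zt.png",np.vstack([np.hstack(top[:3]),np.hstack(top[3:])]))
cv2.imwrite("pics/zs.png",np.vstack([np.hstack(sd[:3]),np.hstack(sd[3:])]))
E
```

```text
(no output)
```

View pics/zt.png

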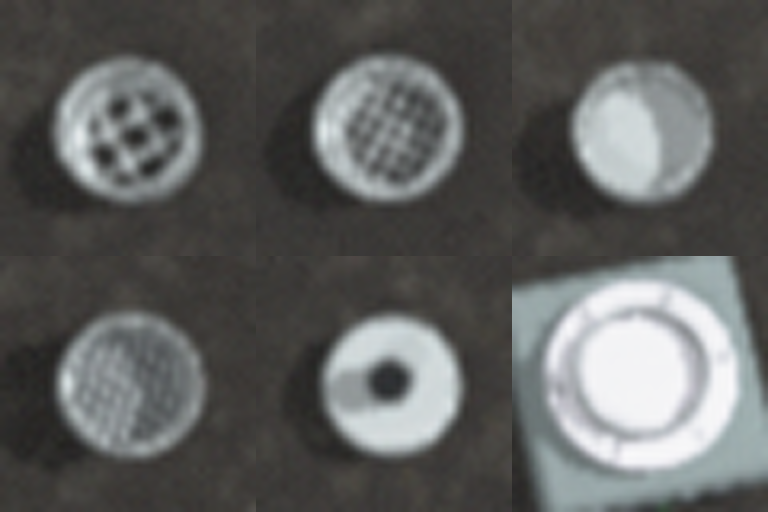

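View pics/zs.png

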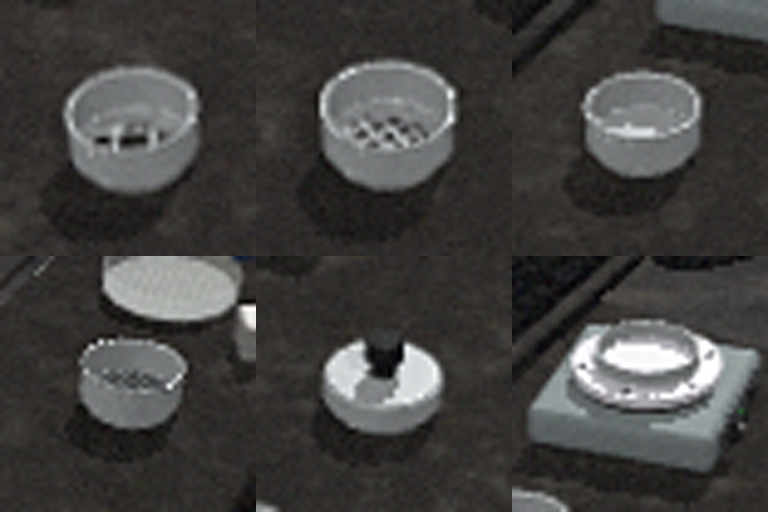

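Identification:
- **Coarse:** top (176,163), 3x3 openings.
- **Medium:** top (189,211).
- **Pan:** top (240,161), smooth closed floor.
- **Fine:** top (331,210), grey gauze with no openings.
- **Lid:** top (245,210).

Next I'll fit silhouettes in both views.

```bash
cat > h.py <<'E'
import numpy as np,cv2
from scipy.optimize import least_squares
from plant import *
def proj(f,X):
    X=np.atleast_2d(X); c=X@np.asarray(f["R"]).T+f["t"]
    s=c[:,:2]/c[:,2:]; s=s*(1+f["k1"]*(s**2).sum(1,keepdims=True))
    F=192/np.tan(np.radians(f["fov_y"])/2)
    return s*F+[f["cx"],f["cy"]]
A=np.linspace(0,2*np.pi,120,endpoint=False)
def circ(r,z): return np.c_[r*np.cos(A),r*np.sin(A),0*A+z]
CUP=np.vstack([circ(24.5,0),circ(26,7),circ(30,7),circ(30,29)])
LID=np.vstack([circ(24.5,0),circ(30,7),circ(30,21)])
TAB=np.vstack([circ(43,38)]); 
def contour(im,uv,thr,r):
    g=cv2.GaussianBlur(im,(0,0),.6).max(2) if im.ndim==3 else im
    u,v=map(int,uv); K=8
    c=cv2.resize(g[v-r:v+r,u-r:u+r],None,fx=K,fy=K,interpolation=cv2.INTER_CUBIC)
    m=(c>thr).astype(np.uint8); cs,_=cv2.findContours(m,cv2.RETR_EXTERNAL,cv2.CHAIN_APPROX_NONE)
    best=max(cs,key=cv2.contourArea)[:,0].astype(float)
    return (best+.5)/K-.5+[u-r,v-r]
def hullres(f,model,p,cont):
    h=cv2.convexHull(proj(f,model+p).astype(np.float32))
    return np.array([cv2.pointPolygonTest(h,(float(a),float(b)),True) for a,b in cont[::4]])
E
python3 - <<'E'
from h import *
s=grab_frame("side");t=grab_frame("top")
P={"pan":((224,200),(240,161)),"fine":((314,169),(331,210)),"medium":((245,250),(189,211)),"coarse":((182,240),(176,163)),"lid":((277,215),(245,210)),"table":((250,162),(298,157))}
for n,(us,ut) in P.items():
    M={"lid":LID,"table":TAB}.get(n,CUP)
    g=200 if n=="table" else 95
    cs=contour(s["color"],us,g,30 if n=="table" else 24);ct=contour(t["color"],ut,g,24 if n=="table" else 18)
    out=[]
    if n!='table':
        for fr in ([(s,cs)],[(t,ct)],[(s,cs),(t,ct)]):
            dof=2 if len(fr)==1 else 3
            fun=lambda p:np.concatenate([hullres(f,M,np.r_[p,0][:3],c) for f,c in fr])
            r=least_squares(fun,np.r_[G0 if 0 else [600,100],[0]*(dof-2)],x_scale=10,loss="soft_l1",diff_step=1e-3) if 0 else None
            # init from top center ray at z=20
            F=192/np.tan(np.radians(t["fov_y"])/2); d=np.r_[(np.array(ut)-[t["cx"],t["cy"]])/F,1]@t["R"]; C=-t["R"].T@t["t"]
            X=C+d*(20-C[2])/d[2]
            r=least_squares(fun,np.r_[X[:2],[0]*(dof-2)],loss="soft_l1",diff_step=1e-3 if 0 else None,method='trf',x_scale=1.0)
            out.append((r.x.round(1),"rms %.2f"%np.sqrt((fun(r.x)**2).mean())))
    else:
        for fr in ([(s,cs)],[(t,ct)],[(s,cs),(t,ct)]):
            dof=2 if len(fr)==1 else 3
            fun=lambda p:np.concatenate([hullres(f,M,np.r_[p,0][:3],c) for f,c in fr])
            F=192/np.tan(np.radians(t["fov_y"])/2); d=np.r_[(np.array(ut)-[t["cx"],t["cy"]])/F,1]@t["R"]; C=-t["R"].T@t["t"]
            X=C+d*(38-C[2])/d[2]
            r=least_squares(fun,np.r_[X[:2],[0]*(dof-2)],loss="soft_l1")
            out.append((r.x.round(1),"rms %.2f"%np.sqrt((fun(r.x)**2).mean())))
    print(n,*out, len(cs),len(ct))
print("start tip px",proj(s,get_state()["tcp_pos"]),proj(t,get_state()["tcp_pos"]))
E
```

```text
pan (array([574.7, -53.1]), 'rms 0.44') (array([573.9, -52.7]), 'rms 0.53') (array([574.1, -52.7,   0. ]), 'rms 0.52') 536 513
fine (array([ 427.8, -311.2]), 'rms 0.54') (array([ 427.3, -311.5]), 'rms 0.46') (array([ 427.8, -311.2,    0. ]), 'rms 0.51') 471 515
medium (array([432.4,  92.9]), 'rms 0.60') (array([430. ,  93.1]), 'rms 0.62') (array([431.4,  93.1,   0. ]), 'rms 0.65') 636 526
coarse (array([572.5, 133.8]), 'rms 0.40') (array([571.4, 134.6]), 'rms 0.59') (array([572.5, 134. ,   0. ]), 'rms 0.58') 618 524
lid (array([430.9, -66. ]), 'rms 2.82') (array([430.9, -66.4]), 'rms 0.81') (array([431.3, -66.3,   0. ]), 'rms 2.16') 589 516
table (array([ 549.1, -218.9]), 'rms 3.45') (array([ 585.5, -223.4]), 'rms 1.99') (array([ 586.8, -223. ,    0. ]), 'rms 2.96') 283 932
start tip px [[396.51692202  73.32619703]] [[492.87945713 257.54357549]]
```

```bash
python3 - <<'E'
from h import *
from scipy.optimize import minimize
s=grab_frame("side");t=grab_frame("top")
P={"pan":((224,200),(240,161)),"fine":((314,169),(331,210)),"medium":((245,250),(189,211)),"coarse":((182,240),(176,163)),"lid":((277,215),(245,210))}
I={"pan":(574,-53),"fine":(428,-311),"medium":(431,93),"coarse":(572,134),"lid":(431,-66)}
for n,(us,ut) in P.items():
    M=LID if n=="lid" else CUP
    out=[]
    for thr in (85,110):
        cs=contour(s["color"],us,thr,24);ct=contour(t["color"],ut,thr,18)
        sel=lambda f,p,c:np.clip(hullres(f,M,p,c),-1.5,1.5)
        for fr in ([(s,cs)],[(t,ct)],[(s,cs),(t,ct)]):
            k=2 if len(fr)==1 else 3
            # e: contour bias (px), fitted
            fun=lambda p:sum(((sel(f,np.r_[p[:k],0][:3],c)-p[k+i])**2).mean() for i,(f,c) in enumerate(fr))
            r=minimize(fun,np.r_[I[n],[2.]*(k-2),[0.1]*len(fr)],method="Nelder-Mead",options=dict(initial_simplex=None,maxiter=800,xatol=.02))
            out.append((r.x.round(1).tolist(),round(r.fun**.5,2)))
    print(n,*out,sep="\n  ")
k=cv2.resize(t["color"][132:184,272:324],None,fx=11,fy=11,interpolation=cv2.INTER_NEAREST)[:,:,::-1]
cv2.imwrite("pics/shk.png",k)
k=cv2.resize(s["color"][145:190,220:280],None,fx=12,fy=12,interpolation=cv2.INTER_NEAREST)[:,:,::-1]
cv2.imwrite("pics/shks.png",k)
E
```

```text
pan
  ([575.3, -54.6, 0.0], np.float64(0.22))
  ([574.1, -52.8, -0.8], np.float64(0.2))
  ([573.9, -52.7, 1.6, 0.0, -0.7], np.float64(0.31))
  ([575.7, -55.3, 0.6], np.float64(0.35))
  ([573.6, -52.5, -0.1], np.float64(0.28))
  ([573.4, -52.4, 2.4, 0.6, -0.1], np.float64(0.46))
fine
  ([428.7, -311.6, 0.2], np.float64(0.25))
  ([427.3, -311.6, -0.7], np.float64(0.26))
  ([427.9, -311.4, 0.2, 0.2, -0.7], np.float64(0.43))
  ([363.7, -357.5, -1.5], np.float64(0.0))
  ([427.1, -311.2, -0.0], np.float64(0.25))
  ([473.4, -420.2, -487.1, -1.5, -1.5], np.float64(0.0))
medium
  ([432.4, 91.0, -0.0], np.float64(0.31))
  ([430.6, 93.1, -0.8], np.float64(0.13))
  ([430.9, 93.0, 2.1, -0.0, -0.8], np.float64(0.38))
  ([432.7, 90.4, 0.5], np.float64(0.43))
  ([430.4, 93.3, -0.3], np.float64(0.14))
  ([430.7, 93.0, 2.7, 0.5, -0.3], np.float64(0.5))
coarse
  ([572.8, 132.9, -0.1], np.float64(0.27))
  ([571.5, 135.5, -0.8], np.float64(0.18))
  ([570.8, 135.2, 2.7, 0.4, -0.4], np.float64(0.65))
  ([573.2, 132.5, 0.6], np.float64(0.44))
  ([571.4, 135.7, -0.2], np.float64(0.23))
  ([570.9, 134.9, 2.5, 0.3, -0.3], np.float64(0.63))
lid
  ([432.5, -68.2, 0.5], np.float64(0.58))
  ([431.3, -68.5, -0.8], np.float64(0.11))
  ([431.8, -68.3, 0.1, 0.5, -0.8], np.float64(0.64))
  ([433.3, -69.4, 0.9], np.float64(0.45))
  ([431.1, -68.5, -0.3], np.float64(0.09))
  ([431.7, -68.2, 1.1, 0.9, -0.3], np.float64(0.54))
```

View pics/shk.png

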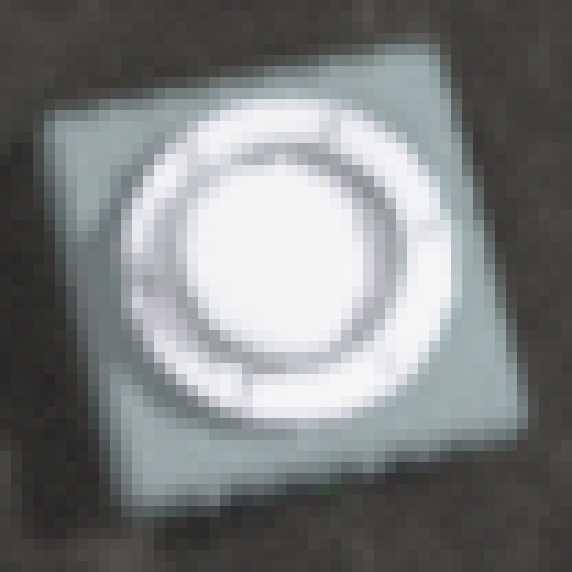

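View pics/shks.png

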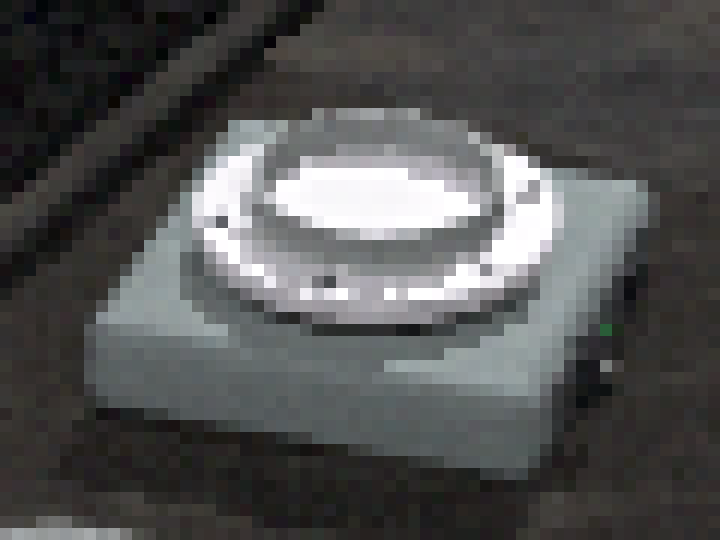

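Crop of the shaker: in the top view the white table disc spans cols ~283–313 and rows ~140.5–170.5, with the ring inside it. Now I'll fit the table and ring edges.

```bash
python3 - <<'E'
from h import *
from scipy.optimize import minimize
from scipy.ndimage import map_coordinates, gaussian_filter
s=grab_frame("side");t=grab_frame("top")
def edgefit(f,im,r,z,x0,n=""):
    # maximise mean radial gradient (bright inside) along projected circle
    g=gaussian_filter(im.astype(float),.6)
    def cost(p):
        i=proj(f,circ(r-1.5,z)+[p[0],p[1],0]); o=proj(f,circ(r+1.5,z)+[p[0],p[1],0])
        a=map_coordinates(g,[i[:,1],i[:,0]],order=1); b=map_coordinates(g,[o[:,1],o[:,0]],order=1)
        return -np.clip((a-b)*sg,-10,40).mean()
    best=None
    for dx in range(-12,13,2):
        for dy in range(-12,13,2):
            c=cost((x0[0]+dx,x0[1]+dy))
            if best is None or c<best[0]: best=(c,(x0[0]+dx,x0[1]+dy))
    r_=minimize(cost,best[1],method="Nelder-Mead")
    print(n,r_.x.round(1),round(r_.fun,1))
for nm,f in(("top",t),("side",s)):
    for ch in(0,1):
        im=f["color"][:,:,ch]
        sg=1; edgefit(f,im,43,38,(586,-223),nm+" table")
        sg=-1; edgefit(f,im,30,48,(586,-223),nm+" ringout")
        sg=-1; edgefit(f,im,27.5,48,(586,-223),nm+" ringin")
# housing from top: box contour
E
```

```text
top table [ 584.6 -220.2] -37.0
top ringout [ 582.3 -217.8] -14.4
top ringin [ 585.5 -222.2] -9.6
top table [ 584.7 -220.1] -33.1
top ringout [ 582.3 -217.5] -13.5
top ringin [ 585.5 -222.1] -9.2
side table [ 585.8 -218.6] -27.1
side ringout [ 580.1 -209. ] -19.4
side ringin [ 575.4 -194.7] -12.0
side table [ 586. -219.] -26.8
side ringout [ 580.3 -209. ] -19.2
side ringin [ 575.3 -194.6] -11.7
```

Call:
arm_command --commands '[[[85,15.5,31,-5,0,0,0.0622],[85,15.5,31,-5,0,0,0.0622],[85,15.5,31,-5,0,0,0.0622],[85,15.5,31,-5,0,0,0.0622],[85,15.5,31,-5,0,0,0.0622],[85,15.5,31,-5,0,0,0.0622],[85,15.5,31,-5,0,0,0.0622],[85,15.5,31,-5,0,0,0.0622],[85,15.5,31,-5,0,0,0.0622],[85,15.5,31,-5,0,0,0.0622],[85,15.5,31,-5,0,0,0.0622],[85,15.5,31,-5,0,0,0.0622]]]' --force 40

```text
t: 1.4
tcp_pos: [480.6, -234.0, 179.4]
orientation: [0.825, 0.565, 0.0, 0.0]
ft_force: [0.8, -0.8, 0.5]
width: 85.0
```

Call:
arm_command --commands '[[[85,15.6,30,-10,0,0,0.062],[85,15.6,30,-10,0,0,0.062],[85,15.6,30,-10,0,0,0.062],[85,15.6,30,-10,0,0,0.062],[85,15.6,30,-10,0,0,0.062],[85,15.6,30,-10,0,0,0.06],[85,0,0,-20,0,0,0],[85,0,0,-20,0,0,0],[85,0,0,0,0,0,0]]]'

```text
t: 2.15
tcp_pos: [571.9, -54.9, 76.1]
orientation: [0.708, 0.706, -0.001, -0.002]
ft_force: [-1.2, -0.0, -0.8]
width: 85.1
```

```bash
python3 - <<'E'
from h import *
st=get_state();print(st["tcp_pos"],st["orientation"],st["joints"].round(2))
for n in("side","top"):
    f=grab_frame(n); print(proj(f,st["tcp_pos"]),proj(f,[574,-53,29]))
    u,v=map(int,proj(f,[574,-53,40])[0]); k=cv2.resize(f["color"][max(v-60,0):v+40,u-60:u+60],None,fx=6,fy=6,interpolation=cv2.INTER_CUBIC)
    cv2.imwrite(f"pics/a_{n}.png",k[:,:,::-1])
E
```

```text
[571.88456849 -54.89422043  76.06621918] [ 0.70797011  0.7062385  -0.00147209 -0.00182818] [ 0.26  0.49 -0.35  1.94  0.23  0.76 -0.22]
[[224.71450213 178.91811915]] [[224.04782316 194.64089612]]
[[239.82588419 156.62730883]] [[239.95275156 160.21085149]]
```

View pics/a_side.png

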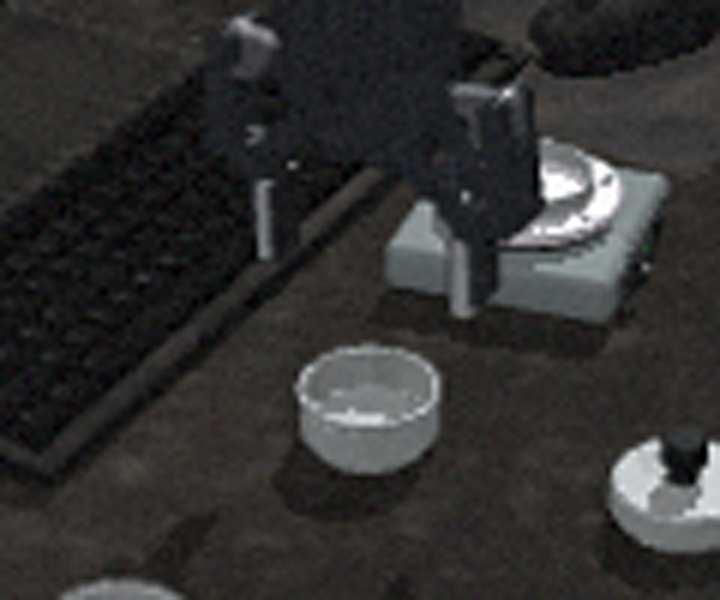

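View pics/a_top.png

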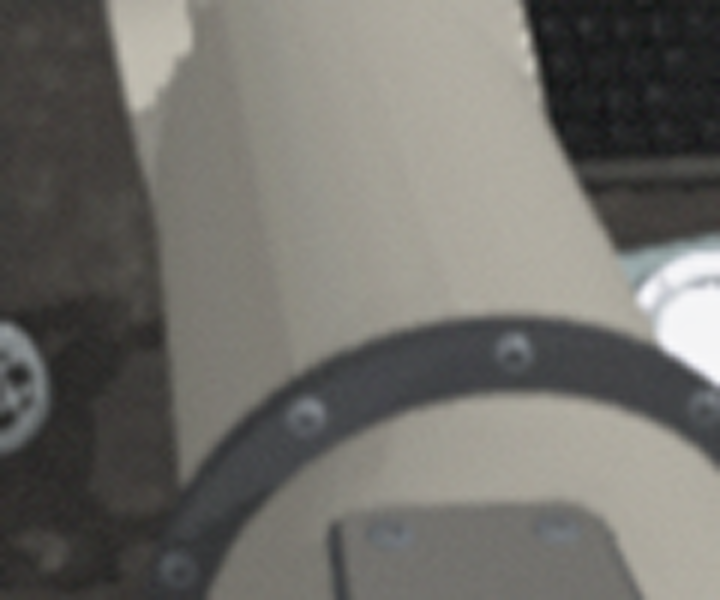

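The side view shows the open fingertips level with the TCP, straddling the pan, with clear space around them. I'll descend and grip.

Call:
arm_command --commands '[[[85,1,2,-22,0,0,0],[85,0,0,-22,0,0,0],[85,0,0,-20,0,0,0],[60,0,0,0,0,0,0],[55,0,0,0,0,0,0],[55,0,0,0,0,0,0],[55,0,0,0,0,0,0],[55,0,0,0,0,0,0]]]'

```text
t: 2.92
tcp_pos: [575.7, -53.8, 16.9]
orientation: [0.709, 0.706, 0.001, 0.001]
ft_force: [-0.6, -1.0, 9.2]
width: 58.8
```

Call:
arm_command --commands '[[[80,0,0,0,0,0,0],[80,0,0,-1,0,0,0.08],[80,0,0,-1,0,0,0.12],[80,0,0,-1,0,0,0.12],[80,0,0,-1,0,0,0.12],[80,0,0,0,0,0,0.12],[80,0,0,0,0,0,0.12],[80,0,0,0,0,0,0.12],[80,0,0,0,0,0,0.12],[80,0,0,0,0,0,0.12],[80,0,0,0,0,0,0.12],[80,0,0,0,0,0,0.12]]]'

```text
t: 3.92
tcp_pos: [574.9, -53.8, 11.8]
orientation: [0.144, 0.99, -0.0, 0.0]
ft_force: [-0.3, -0.3, -0.0]
width: 80.2
```

Call:
arm_command --commands '[[[80,0,0,0,0,0,0.12],[80,0,0,0,0,0,0.12],[80,0,0,0,0,0,0.05],[62,0,0,0,0,0,0],[55,0,0,0,0,0,0],[55,0,0,0,0,0,0],[55,0,0,0,0,0,0],[55,0,0,0,0,0,0]]]'

```text
t: 4.58
tcp_pos: [574.8, -53.8, 11.9]
orientation: [0.004, 1.0, -0.0, 0.0]
ft_force: [-2.7, -1.3, 7.7]
width: 59.6
```

Call:
arm_command --commands '[[[55,0,0,20,0,0,0],[55,0,0,30,0,0,0],[55,1,-12,25,0,0,0],[55,1.5,-27,0,0,0,0],[55,1.5,-27,0,0,0,0],[55,1.5,-27,0,0,0,0],[55,1.5,-27,0,0,0,0],[55,1.5,-27,0,0,0,0],[55,1.5,-18,0,0,0,0],[55,0,0,0,0,0,0],[55,0,0,0,0,0,0]]]'

```text
t: 5.5
tcp_pos: [584.4, -219.6, 86.2]
orientation: [0.004, 1.0, -0.0, -0.0]
ft_force: [0.3, 1.6, -0.5]
width: 58.9
```

```bash
cat > look.py <<'E'
import sys
from h import *
x,y,z,tag=float(sys.argv[1]),float(sys.argv[2]),float(sys.argv[3]),sys.argv[4]
st=get_state();print(st["t"],st["tcp_pos"].round(1),st["ft_force"].round(1),st["joints"].round(2),st["width"])
o=[]
for n in("side","top"):
    f=grab_frame(n)
    u,v=map(int,proj(f,[x,y,z])[0]); r=32; k=cv2.resize(f["color"][max(v-r,0):v+r,u-r:u+r],(400,400),interpolation=cv2.INTER_CUBIC)
    print(n,"crop origin",u-r,v-r,"scale",400/64); o.append(k)
cv2.imwrite(f"pics/{tag}.png",np.hstack(o)[:,:,::-1])
E
python3 look.py 585 -220 60 b1
```

```text
5.5 [ 584.4 -219.6   86.2] [ 0.3  1.6 -0.5] [ 0.8   0.62 -0.74  1.81  0.52  0.91  1.39] 58.90267695725915
side crop origin 219 123 scale 6.25
top crop origin 266 120 scale 6.25
```

View pics/b1.png

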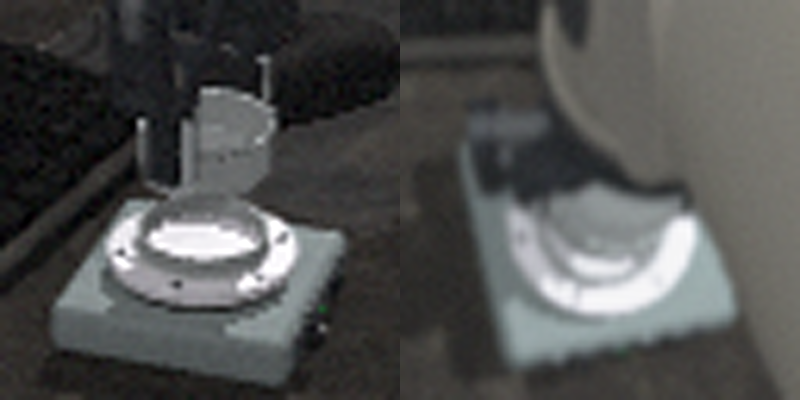

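Pan held upright over the ring. Now I'll overlay predicted outlines to check alignment.

```bash
cat > ov.py <<'E'
from h import *
def ov(tag,items,c,r=32,S=400):
    o=[]
    for n in("side","top"):
        f=grab_frame(n); u,v=map(int,proj(f,c)[0]); k=S/(2*r)
        im=cv2.resize(f["color"][v-r:v+r,u-r:u+r],(S,S),interpolation=cv2.INTER_CUBIC)
        for X,col in items:
            q=((proj(f,X)-[u-r,v-r]+.5)*k)
            cv2.polylines(im,[np.round(q).astype(np.int32)],True,col,1)
        o.append(im)
    cv2.imwrite(f"pics/{tag}.png",np.hstack(o)[:,:,::-1])
E
python3 - <<'E'
from ov import *
p=np.array([584.4,-219.6,74.3]);q=np.array([585,-220,0])
ov("b2",[(circ(30,29)+p,(255,0,0)),(circ(30,7)+p,(255,0,0)),(circ(24.5,0)+p,(255,255,0)),(circ(43,38)+q,(0,255,0)),(circ(30,48)+q,(0,0,255))],[585,-220,60],r=26)
E
```

```text
(no output)
```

View pics/b2.png

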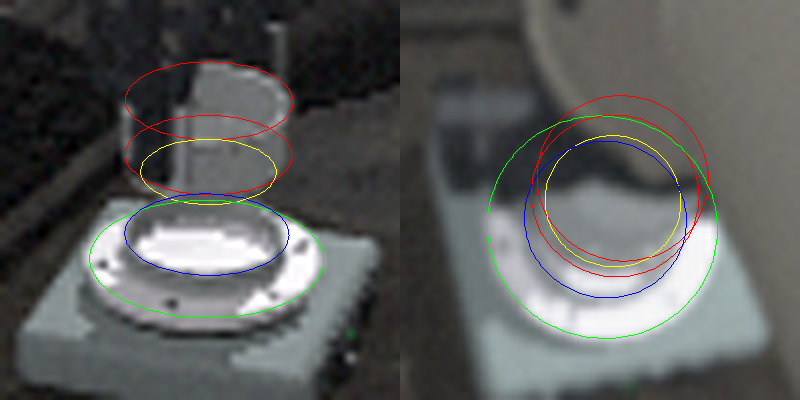

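Alignment agrees in both views; the shared ~1 mm side-view shift applies to the cup and the ring alike. Lowering.

Call:
arm_command --commands '[[[55,0.3,0,-10,0,0,0],[55,0.3,0,-10,0,0,0],[55,0,0,-5,0,0,0],[55,0,0,-2,0,0,0],[55,0,0,-2,0,0,0],[55,0,0,0,0,0,0]]]'

```text
t: 6.2
tcp_pos: [585.1, -218.4, 56.8]
orientation: [0.002, 1.0, 0.0, -0.0]
ft_force: [-0.8, -0.2, -1.1]
width: 59.1
```

Call:
arm_command --commands '[[[55,0,0,-2,0,0,0],[55,0,0,-1.5,0,0,0],[55,0,0,-1,0,0,0],[55,0,0,0,0,0,0]]]'

```text
t: 6.53
tcp_pos: [585.3, -218.6, 53.0]
orientation: [0.002, 1.0, -0.0, 0.0]
ft_force: [0.3, 0.1, 0.1]
width: 59.2
```

Call:
arm_command --commands '[[[55,0,0,-1,0,0,0],[55,0,0,-1,0,0,0],[55,0,0,0,0,0,0]]]'

```text
t: 6.78
tcp_pos: [585.5, -218.6, 52.7]
orientation: [0.002, 1.0, -0.001, 0.0]
ft_force: [-13.8, 1.9, 32.1]
width: 59.0
```

Call:
arm_command --commands '[[[55,-0.5,0,1.5,0,0,0],[55,0,0,0,0,0,0]]]'

```text
t: 6.95
tcp_pos: [585.0, -218.7, 52.9]
orientation: [0.002, 1.0, -0.0, 0.0]
ft_force: [-1.8, 1.0, 10.0]
width: 59.6
```

Call:
arm_command --commands '[[[82,0,0,0,0,0,0],[82,0,0,0,0,0,0],[82,0,0,10,0,0,0],[82,0,0,35,0,0,0],[82,-13,-7.5,32,0,0,0],[82,-26,-15.4,0,0,0,0],[82,-26,-15.4,0,0,0,0],[82,-26,-15.4,0,0,0,0],[82,-26,-15.4,-5,0,0,0],[82,-26,-15.4,-30,0,0,0],[82,-14,-8,-30,0,0,0],[82,0,0,0,0,0,0]]]'

```text
t: 7.95
tcp_pos: [422.6, -312.1, 61.1]
orientation: [0.004, 1.0, 0.001, -0.003]
ft_force: [-1.1, 0.5, -0.5]
width: 82.0
```

```bash
python3 - <<'E'
from ov import *
print(get_state()["tcp_pos"])
p=np.array([585,-218.7,41]);f=np.array([428,-311.5,0])
ov("c1",[(circ(30,29)+p,(255,0,0)),(circ(30,7)+p,(255,0,0))],[585,-220,60],r=26)
ov("c2",[(circ(30,29)+f,(255,0,0)),(circ(30,7)+f,(255,0,0))],[428,-311,15],r=26)
E
```

```text
[ 422.58176835 -312.10916255   61.06126308]
```

View pics/c1.png

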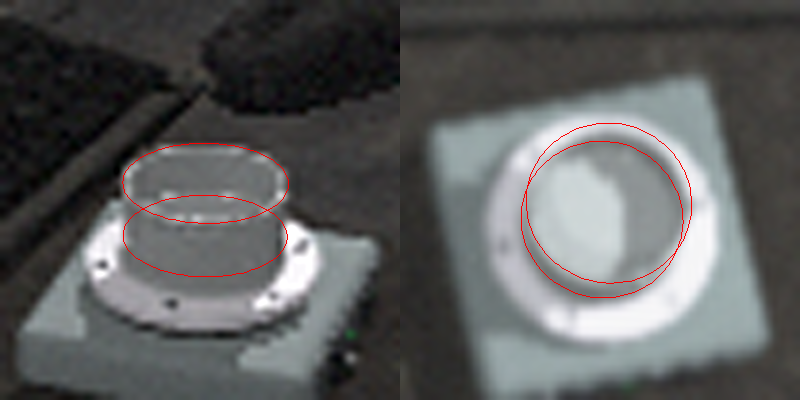

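View pics/c2.png

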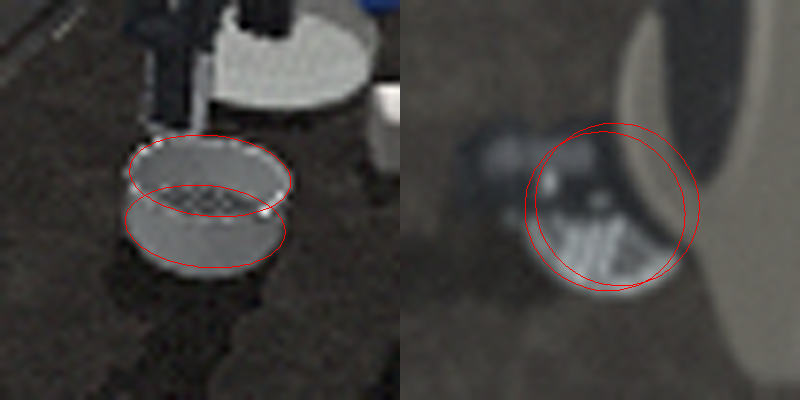

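The pan sits level in the ring, with outlines matching in both views. The fine sieve is at about (427.5,-311.5).

Call:
arm_command --commands '[[[82,0,0,-10,0,0,0],[82,0,0,-10,0,0,0],[82,0,0,0,0,0,0]]]'

```text
t: 8.4
tcp_pos: [428.1, -310.0, 43.5]
orientation: [0.002, 1.0, 0.0, -0.001]
ft_force: [-0.2, 0.9, -0.1]
width: 81.9
```

Settled on target. Now down to TCP z≈11.5 and grip, then turn 90° back and re-grip.

Call:
arm_command --commands '[[[82,-0.5,-1,-16,0,0,0],[82,0,0,-16,0,0,0],[60,0,0,0,0,0,0],[55,0,0,0,0,0,0],[55,0,0,0,0,0,0],[55,0,0,0,0,0,0],[55,0,0,0,0,0,0]]]'

```text
t: 8.98
tcp_pos: [428.2, -311.9, 13.7]
orientation: [0.002, 1.0, -0.0, 0.0]
ft_force: [-0.5, 0.2, -1.7]
width: 59.4
```

Call:
arm_command --commands '[[[80,0,0,0,0,0,0],[80,0,0,0,0,0,-0.11],[80,0,0,0,0,0,-0.12],[80,0,0,0,0,0,-0.12],[80,0,0,0,0,0,-0.12],[80,0,0,0,0,0,-0.12],[80,0,0,0,0,0,-0.12],[80,0,0,0,0,0,-0.12],[80,0,0,0,0,0,-0.12],[80,0,0,0,0,0,-0.12],[80,0,0,0,0,0,-0.12],[80,0,0,0,0,0,-0.12]]]'

```text
t: 9.98
tcp_pos: [428.1, -311.8, 13.4]
orientation: [0.613, 0.79, 0.0, 0.0]
ft_force: [0.3, 0.4, 0.1]
width: 80.1
```

Call:
arm_command --commands '[[[80,0,0,0,0,0,-0.12],[80,0,0,0,0,0,-0.12],[80,0,0,0,0,0,-0.02],[62,0,0,0,0,0,0],[55,0,0,0,0,0,0],[55,0,0,0,0,0,0],[55,0,0,0,0,0,0],[55,0,0,0,0,0,0]]]'

```text
t: 10.65
tcp_pos: [428.0, -311.7, 13.5]
orientation: [0.707, 0.707, 0.0, 0.0]
ft_force: [-2.5, 2.7, 12.2]
width: 59.3
```

Call:
arm_command --commands '[[[55,0,0,20,0,0,0],[55,0,0,35,0,0,0],[55,12,7,35,0,0,0],[55,26,15.4,5,0,0,0],[55,26,15.4,0,0,0,0],[55,26,15.4,0,0,0,0],[55,26,15.4,0,0,0,0],[55,26,15.4,0,0,0,0],[55,15,9,0,0,0,0],[55,0,0,0,0,0,0],[55,0,0,0,0,0,0],[55,0,0,0,0,0,0]]]'

```text
t: 11.65
tcp_pos: [583.9, -219.4, 107.6]
orientation: [0.708, 0.706, -0.0, -0.0]
ft_force: [0.7, -0.5, -1.3]
width: 59.0
```

Call:
arm_command --commands '[[[55,1,0.7,-10,0,0,0],[55,0,0,-8,0,0,0],[55,0,0,-4,0,0,0],[55,0,0,-3,0,0,0],[55,0,0,-2,0,0,0],[55,0,0,0,0,0,0]]]'

```text
t: 12.15
tcp_pos: [585.5, -218.0, 80.4]
orientation: [0.708, 0.706, -0.0, -0.0]
ft_force: [-0.1, 1.1, -1.7]
width: 59.3
```

Call:
arm_command --commands '[[[55,0,0,-2,0,0,0],[55,0,0,-1.5,0,0,0],[55,0,0,-1,0,0,0],[55,0,0,0,0,0,0]]]'

```text
t: 12.48
tcp_pos: [585.9, -218.1, 76.7]
orientation: [0.708, 0.706, 0.0, 0.0]
ft_force: [-0.1, -0.7, -0.6]
width: 59.0
```

Call:
arm_command --commands '[[[55,-0.5,0,-1,0,0,0],[55,0,0,-0.5,0,0,0],[55,0,0,0,0,0,0]]]'

```text
t: 12.73
tcp_pos: [586.0, -218.1, 76.5]
orientation: [0.708, 0.706, 0.0, 0.001]
ft_force: [-5.9, 1.2, 19.0]
width: 59.3
```

Seated at the predicted height. Release, then on to the medium sieve.

Call:
arm_command --commands '[[[55,0,0,1,0,0,0],[82,0,0,0,0,0,0],[82,0,0,0,0,0,0],[82,0,0,10,0,0,0],[82,0,0,35,0,0,0],[82,-6,12,20,0,0,0],[82,-14,28,0,0,0,0],[82,-14,28,0,0,0,0],[82,-14,28,0,0,0,0],[82,-14,28,0,0,0,0],[82,-14,28,0,0,0,0],[82,-14,28,0,0,0,0]]]'

```text
t: 13.73
tcp_pos: [494.5, -36.9, 141.6]
orientation: [0.708, 0.706, 0.0, 0.0]
ft_force: [1.7, 0.5, -0.3]
width: 82.1
```

Call:
arm_command --commands '[[[82,-14,28,0,0,0,0],[82,-14,28,0,0,0,0],[82,-14,28,-10,0,0,0],[82,-14,28,-30,0,0,0],[82,-8,19,-30,0,0,0],[82,0,0,-30,0,0,0],[82,0,0,0,0,0,0],[82,0,0,0,0,0,0]]]'

```text
t: 14.4
tcp_pos: [431.2, 91.9, 42.0]
orientation: [0.708, 0.706, -0.001, -0.001]
ft_force: [-0.2, -0.0, 0.5]
width: 82.0
```

```bash
python3 - <<'E'
from ov import *
print(get_state()["tcp_pos"])
p=np.array([585.5,-218.3,63]);f=np.array([431,92.5,0])
ov("d1",[(circ(30,29)+p,(255,0,0)),(circ(30,7)+p,(255,0,0))],[585,-220,60],r=26)
ov("d2",[(circ(30,29)+f,(255,0,0)),(circ(30,7)+f,(255,0,0))],[431,92,15],r=26)
E
```

```text
[431.20158652  91.85328508  41.99508021]
```

View pics/d1.png

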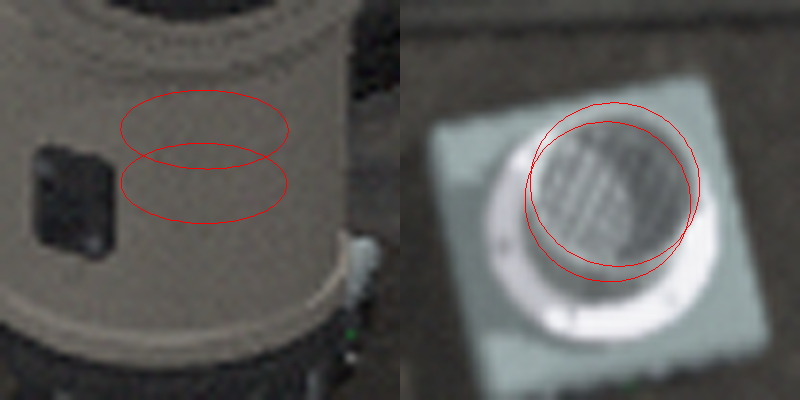

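View pics/d2.png

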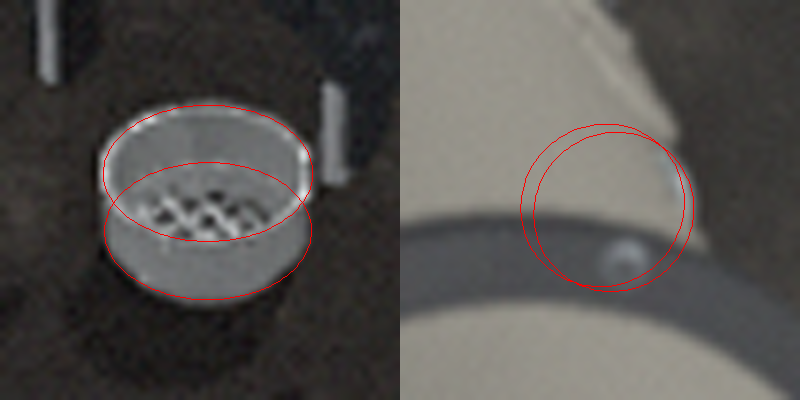

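The fine sieve is home on the pan and matches its outline. The medium sieve is directly under the tool.

Call:
arm_command --commands '[[[82,0,0.3,-15,0,0,0],[82,0,0,-14,0,0,0],[60,0,0,0,0,0,0],[55,0,0,0,0,0,0],[55,0,0,0,0,0,0],[55,0,0,0,0,0,0],[55,0,0,0,0,0,0]]]'

```text
t: 15.18
tcp_pos: [432.6, 92.1, 14.2]
orientation: [0.709, 0.706, 0.001, 0.001]
ft_force: [-1.6, -1.1, 12.7]
width: 59.3
```

Call:
arm_command --commands '[[[80,0,0,0,0,0,0],[80,0,0,0,0,0,0.11],[80,0,0,0,0,0,0.12],[80,0,0,0,0,0,0.12],[80,0,0,0,0,0,0.12],[80,0,0,0,0,0,0.12],[80,0,0,0,0,0,0.12],[80,0,0,0,0,0,0.12],[80,0,0,0,0,0,0.12],[80,0,0,0,0,0,0.12],[80,0,0,0,0,0,0.12],[80,0,0,0,0,0,0.12]]]'

```text
t: 16.18
tcp_pos: [432.2, 92.0, 13.6]
orientation: [0.129, 0.992, -0.0, 0.0]
ft_force: [-0.2, -0.4, -0.8]
width: 79.9
```

Call:
arm_command --commands '[[[80,0,0,0,0,0,0.12],[80,0,0,0,0,0,0.12],[80,0,0,0,0,0,0.02],[62,0,0,0,0,0,0],[55,0,0,0,0,0,0],[55,0,0,0,0,0,0],[55,0,0,0,0,0,0],[55,0,0,0,0,0,0]]]'

```text
t: 16.85
tcp_pos: [432.0, 92.0, 13.6]
orientation: [0.004, 1.0, -0.0, 0.0]
ft_force: [-2.9, -3.4, 12.9]
width: 59.0
```

Call:
arm_command --commands '[[[55,0,0,20,0,0,0],[55,0,0,35,0,0,0],[55,0,0,35,0,0,0],[55,13,-26,26,0,0,0],[55,13,-26,0,0,0,0],[55,13,-26,0,0,0,0],[55,13,-26,0,0,0,0],[55,13,-26,0,0,0,0],[55,13,-26,0,0,0,0],[55,13,-26,0,0,0,0],[55,13,-26,0,0,0,0],[55,13,-26,0,0,0,0]]]'

```text
t: 17.85
tcp_pos: [549.2, -143.2, 129.2]
orientation: [0.004, 1.0, -0.0, -0.0]
ft_force: [1.3, -0.3, -0.5]
width: 58.7
```

Call:
arm_command --commands '[[[55,13,-26,0,0,0,0],[55,13,-26,0,0,0,0],[55,10,-24,0,0,0,0],[55,0,0,0,0,0,0],[55,0,0,0,0,0,0],[55,0,0,0,0,0,0]]]'

```text
t: 18.35
tcp_pos: [584.6, -216.9, 129.0]
orientation: [0.003, 1.0, 0.0, -0.0]
ft_force: [-1.0, -0.2, -0.9]
width: 59.0
```

Call:
arm_command --commands '[[[55,0.7,-1.3,-10,0,0,0],[55,0,0,-8,0,0,0],[55,0,0,-4,0,0,0],[55,0,0,-3,0,0,0],[55,0,0,-1.5,0,0,0],[55,0,0,0,0,0,0]]]'

```text
t: 18.85
tcp_pos: [585.4, -218.8, 102.2]
orientation: [0.002, 1.0, 0.0, -0.0]
ft_force: [0.8, 0.1, -1.5]
width: 59.2
```

Call:
arm_command --commands '[[[55,0,0.3,-2,0,0,0],[55,0,0,-1,0,0,0],[55,0,0,-1,0,0,0],[55,0,0,-0.7,0,0,0],[55,0,0,0,0,0,0]]]'

```text
t: 19.27
tcp_pos: [585.8, -218.8, 98.7]
orientation: [0.002, 1.0, -0.0, 0.0]
ft_force: [-4.8, 1.0, 8.8]
width: 58.8
```

Call:
arm_command --commands '[[[55,0,0,-0.7,0,0,0],[55,0,0,0,0,0,0]]]'

```text
t: 19.43
tcp_pos: [585.9, -218.8, 98.6]
orientation: [0.002, 1.0, -0.001, 0.0]
ft_force: [-6.8, 0.2, 19.1]
width: 59.0
```

Call:
arm_command --commands '[[[55,0,0,1,0,0,0],[82,0,0,0,0,0,0],[82,0,0,0,0,0,0],[82,0,0,10,0,0,0],[82,0,0,30,0,0,0],[82,0,14,10,0,0,0],[82,-1,30,0,0,0,0],[82,-1,30,0,0,0,0],[82,-1,30,0,0,0,0],[82,-1,30,0,0,0,0],[82,-1,30,0,0,0,0],[82,-1,30,0,0,0,0]]]'

```text
t: 20.43
tcp_pos: [579.4, -23.1, 149.0]
orientation: [0.002, 1.0, -0.0, 0.0]
ft_force: [0.4, 0.4, 0.5]
width: 81.6
```

Call:
arm_command --commands '[[[82,-1,30,0,0,0,0],[82,-1,30,0,0,0,0],[82,-1,30,0,0,0,0],[82,-2,30,-10,0,0,0],[82,-2,30,-30,0,0,0],[82,0,9,-35,0,0,0],[82,0,0,-28,0,0,0],[82,0,0,0,0,0,0],[82,0,0,0,0,0,0]]]'

```text
t: 21.18
tcp_pos: [572.0, 133.9, 45.7]
orientation: [0.002, 1.0, -0.0, -0.001]
ft_force: [1.3, -0.6, 1.0]
width: 82.2
```

```bash
python3 - <<'E'
from ov import *
print(get_state()["tcp_pos"])
p=np.array([585.5,-218.5,85]);f=np.array([572,134,0])
ov("e1",[(circ(30,29)+p,(255,0,0)),(circ(30,7)+p,(255,0,0))],[585,-220,60],r=26)
ov("e2",[(circ(30,29)+f,(255,0,0)),(circ(30,7)+f,(255,0,0))],[572,134,15],r=26)
E
```

```text
[571.96441427 133.94202391  45.74048499]
```

View pics/e1.png

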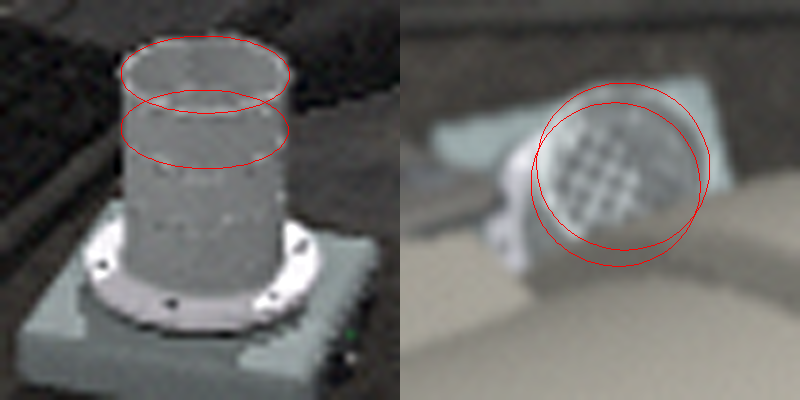

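View pics/e2.png

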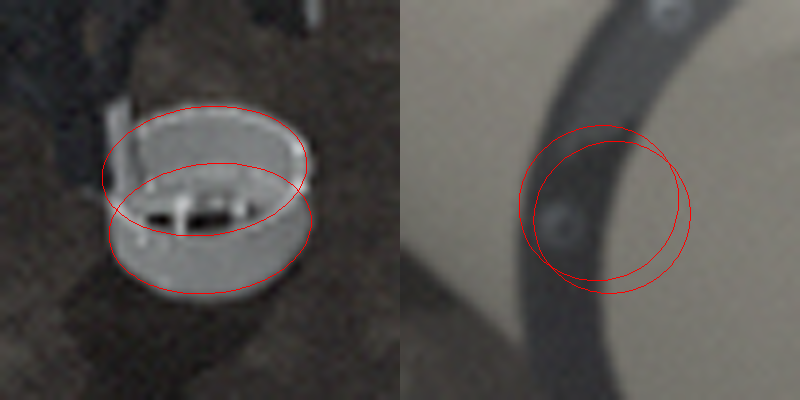

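Stack of three is straight and level. The coarse sieve is centred under the tool.

Call:
arm_command --commands '[[[82,0,0,-16,0,0,0],[82,0,0,-16,0,0,0],[60,0,0,0,0,0,0],[55,0,0,0,0,0,0],[55,0,0,0,0,0,0],[55,0,0,0,0,0,0],[55,0,0,0,0,0,0]]]'

```text
t: 21.97
tcp_pos: [572.8, 133.8, 14.2]
orientation: [0.002, 1.0, 0.0, 0.0]
ft_force: [0.1, 0.3, -0.0]
width: 59.1
```

Call:
arm_command --commands '[[[80,0,0,0,0,0,0],[80,0,0,0,0,0,-0.11],[80,0,0,0,0,0,-0.12],[80,0,0,0,0,0,-0.12],[80,0,0,0,0,0,-0.12],[80,0,0,0,0,0,-0.12],[80,0,0,0,0,0,-0.12],[80,0,0,0,0,0,-0.12],[80,0,0,0,0,0,-0.12],[80,0,0,0,0,0,-0.12],[80,0,0,0,0,0,-0.12],[80,0,0,0,0,0,-0.12]]]'

```text
t: 22.97
tcp_pos: [572.7, 133.8, 14.1]
orientation: [0.613, 0.79, 0.0, 0.0]
ft_force: [-0.6, 0.4, -0.5]
width: 79.9
```

Call:
arm_command --commands '[[[80,0,0,0,0,0,-0.12],[80,0,0,0,0,0,-0.12],[80,0,0,0,0,0,-0.02],[62,0,0,0,0,0,0],[55,0,0,0,0,0,0],[55,0,0,0,0,0,0],[55,0,0,0,0,0,0],[55,0,0,0,0,0,0]]]'

```text
t: 23.63
tcp_pos: [572.7, 133.8, 14.3]
orientation: [0.707, 0.707, 0.0, -0.0]
ft_force: [-3.2, 0.1, 8.8]
width: 58.9
```

Call:
arm_command --commands '[[[55,0,0,20,0,0,0],[55,0,0,35,0,0,0],[55,0,0,38,0,0,0],[55,0,0,36,0,0,0],[55,0,-12,8,0,0,0],[55,1,-30,0,0,0,0],[55,1,-30,0,0,0,0],[55,1,-30,0,0,0,0],[55,1,-30,0,0,0,0],[55,1,-30,0,0,0,0],[55,1,-30,0,0,0,0],[55,1,-30,0,0,0,0]]]'

```text
t: 24.63
tcp_pos: [579.3, -90.1, 150.8]
orientation: [0.707, 0.707, -0.0, -0.0]
ft_force: [0.3, 0.4, -0.3]
width: 58.9
```

Call:
arm_command --commands '[[[55,1,-30,0,0,0,0],[55,1,-30,0,0,0,0],[55,1,-30,0,0,0,0],[55,1,-28,0,0,0,0],[55,1,-12,0,0,0,0],[55,0.5,0,0,0,0,0],[55,0,0,0,0,0,0],[55,0,0,0,0,0,0]]]'

```text
t: 25.3
tcp_pos: [585.1, -217.1, 150.7]
orientation: [0.708, 0.707, 0.0, -0.0]
ft_force: [0.0, 0.3, -1.9]
width: 59.1
```

Call:
arm_command --commands '[[[55,0.3,-1.4,-10,0,0,0],[55,0,0,-8,0,0,0],[55,0,0,-4,0,0,0],[55,0,0,-2,0,0,0],[55,0,0,-1.5,0,0,0],[55,0,0,0,0,0,0]]]'

```text
t: 25.8
tcp_pos: [585.4, -219.5, 124.9]
orientation: [0.708, 0.706, -0.0, -0.0]
ft_force: [-0.6, 0.1, -1.2]
width: 59.2
```

Call:
arm_command --commands '[[[55,0,0.7,-1.5,0,0,0],[55,0,0,-1,0,0,0],[55,0,0,-1,0,0,0],[55,0,0,-0.7,0,0,0],[55,0,0,-0.5,0,0,0],[55,0,0,0,0,0,0]]]'

```text
t: 26.3
tcp_pos: [585.6, -219.2, 121.2]
orientation: [0.708, 0.706, 0.0, 0.0]
ft_force: [-3.1, 0.6, 7.5]
width: 59.0
```

Call:
arm_command --commands '[[[55,0,0,-0.7,0,0,0],[55,0,0,0,0,0,0]]]'

```text
t: 26.47
tcp_pos: [585.7, -219.2, 121.1]
orientation: [0.708, 0.706, -0.0, 0.0]
ft_force: [-5.6, 1.2, 17.5]
width: 59.1
```

Call:
arm_command --commands '[[[55,0,0,1,0,0,0],[82,0,0,0,0,0,0],[82,0,0,0,0,0,0],[82,0,0,10,0,0,0],[82,0,0,35,0,0,0],[82,-8,8,10,0,0,0],[82,-23,23,0,0,0,0],[82,-24,23,0,0,0,0],[82,-24,23,0,0,0,0],[82,-24,23,0,0,0,0],[82,-24,23,-15,0,0,0],[82,-24,23,-30,0,0,0]]]'

```text
t: 27.47
tcp_pos: [436.5, -74.0, 135.2]
orientation: [0.708, 0.706, 0.001, 0.002]
ft_force: [2.8, 0.1, -1.3]
width: 82.1
```

Call:
arm_command --commands '[[[82,-4,5,-35,0,0,0],[82,0,0,-30,0,0,0],[82,0,0,0,0,0,0],[82,0,0,0,0,0,0]]]'

```text
t: 27.8
tcp_pos: [431.7, -69.4, 68.0]
orientation: [0.708, 0.706, -0.001, -0.001]
ft_force: [0.9, -0.1, 1.1]
width: 82.0
```

```bash
python3 - <<'E'
from ov import *
print(get_state()["tcp_pos"])
p=np.array([585.5,-219,107]);f=np.array([431.7,-68.3,0])
ov("f1",[(circ(30,29)+p,(255,0,0)),(circ(30,7)+p,(255,0,0))],[585,-220,80],r=26)
ov("f2",[(circ(30,21)+f,(255,0,0)),(circ(30,7)+f,(255,0,0)),(circ(10,41)+f,(255,255,0))],[431,-68,15],r=26)
E
```

```text
[431.71936394 -69.40755515  67.99292549]
```

View pics/f1.png

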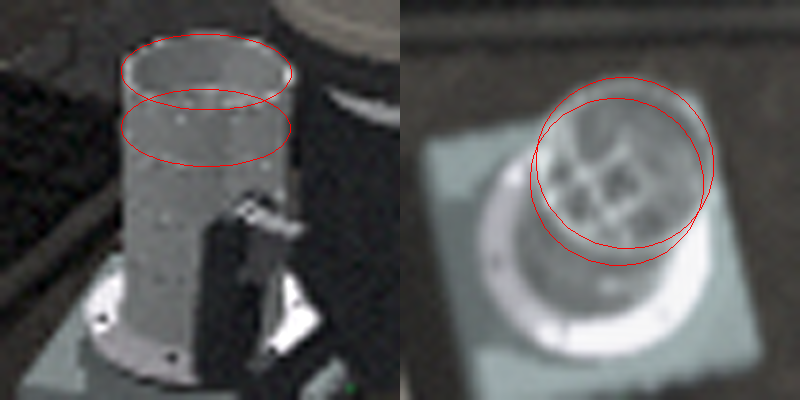

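View pics/f2.png

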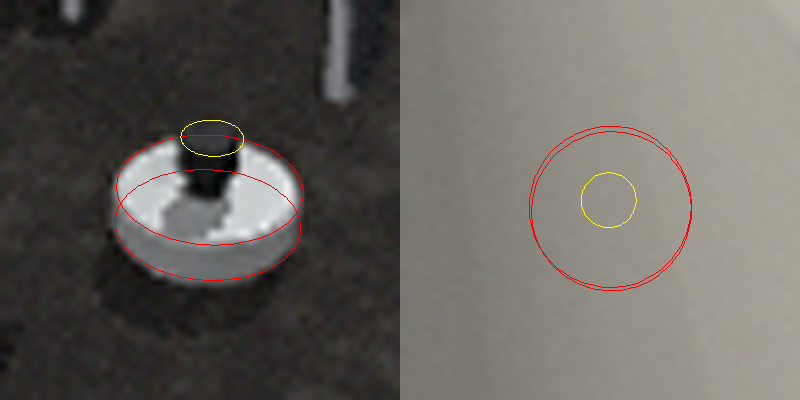

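Four pieces are stacked level, and the lid is under the tool. Gripping it by the edge.

Call:
arm_command --commands '[[[82,0.2,1,-22,0,0,0],[82,0,0,-22,0,0,0],[82,0,0,-14.5,0,0,0],[62,0,0,0,0,0,0],[55,0,0,0,0,0,0],[55,0,0,0,0,0,0],[55,0,0,0,0,0,0],[55,0,0,0,0,0,0]]]'

```text
t: 28.67
tcp_pos: [433.0, -69.0, 10.6]
orientation: [0.709, 0.706, 0.001, 0.001]
ft_force: [2.3, 0.6, 2.9]
width: 58.6
```

Call:
arm_command --commands '[[[80,0,0,0,0,0,0],[80,0,0,0,0,0,0.11],[80,0,0,0,0,0,0.12],[80,0,0,0,0,0,0.12],[80,0,0,0,0,0,0.12],[80,0,0,0,0,0,0.12],[80,0,0,0,0,0,0.12],[80,0,0,0,0,0,0.12],[80,0,0,0,0,0,0.12],[80,0,0,0,0,0,0.12],[80,0,0,0,0,0,0.12],[80,0,0,0,0,0,0.12]]]'

```text
t: 29.67
tcp_pos: [432.5, -68.9, 9.9]
orientation: [0.129, 0.992, -0.0, 0.0]
ft_force: [-0.5, -0.4, -0.4]
width: 79.8
```

Call:
arm_command --commands '[[[80,0,0,0,0,0,0.12],[80,0,0,0,0,0,0.12],[80,0,0,0,0,0,0.02],[62,0,0,0,0,0,0],[55,0,0,0,0,0,0],[55,0,0,0,0,0,0],[55,0,0,0,0,0,0],[55,0,0,0,0,0,0]]]'

```text
t: 30.33
tcp_pos: [432.4, -68.8, 9.9]
orientation: [0.004, 1.0, -0.0, 0.0]
ft_force: [-3.2, -1.3, 9.2]
width: 58.5
```

Call:
arm_command --commands '[[[55,0,0,15,0,0,0],[55,0,0,35,0,0,0],[55,0,0,38,0,0,0],[55,0,0,38,0,0,0],[55,6,-6,32,0,0,0],[55,23,-23,0,0,0,0],[55,24,-23,0,0,0,0],[55,24,-23,0,0,0,0],[55,24,-23,0,0,0,0],[55,24,-23,0,0,0,0],[55,18,-18,0,0,0,0],[55,10,-11,0,0,0,0]]]'

```text
t: 31.33
tcp_pos: [586.8, -220.8, 167.0]
orientation: [0.005, 1.0, 0.0, 0.0]
ft_force: [0.1, 0.2, -0.8]
width: 58.1
```

Call:
arm_command --commands '[[[55,0,0,0,0,0,0],[55,0,0,0,0,0,0],[55,0,0,0,0,0,0]]]'

```text
t: 31.58
tcp_pos: [584.8, -217.7, 167.4]
orientation: [0.003, 1.0, 0.0, -0.0]
ft_force: [-0.2, -0.7, -0.3]
width: 58.4
```

```bash
python3 - <<'E'
from ov import *
st=get_state();print(st["tcp_pos"],st["ft_force"])
p=np.array([585.5,-219,107]);f=st["tcp_pos"]-[0,0,9.9]
ov("g1",[(circ(30,29)+p,(255,0,0)),(circ(30,21)+f,(255,0,0)),(circ(30,7)+f,(255,0,0)),(circ(24.5,0)+f,(255,255,0))],[585,-220,130],r=26)
E
```

```text
[ 584.8210618  -217.73521963  167.36061797] [-0.22990456 -0.6888459  -0.33753763]
```

View pics/g1.png

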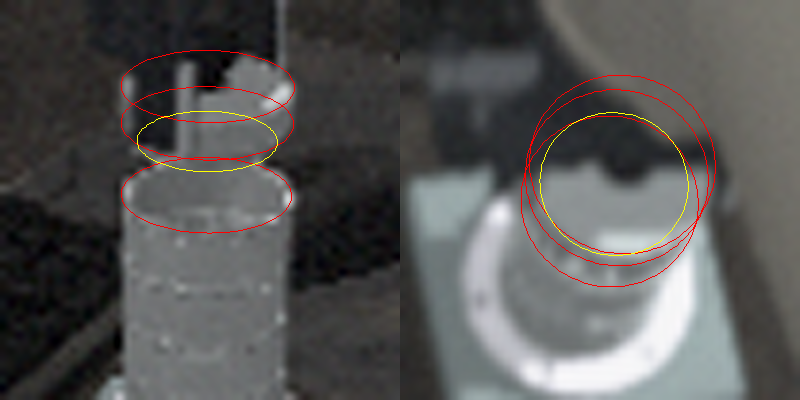

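The lid is held level and centred above the stack. Lowering.

Call:
arm_command --commands '[[[55,0.4,-1.2,-10,0,0,0],[55,0,0,-8,0,0,0],[55,0,0,-3,0,0,0],[55,0,0,-2,0,0,0],[55,0,0,-1.5,0,0,0],[55,0,0,0,0,0,0]]]'

```text
t: 32.18
tcp_pos: [585.6, -219.8, 142.7]
orientation: [0.002, 1.0, 0.0, -0.0]
ft_force: [0.4, 0.3, -1.1]
width: 58.5
```

Call:
arm_command --commands '[[[55,0,0.8,-1.5,0,0,0],[55,0,0,-1,0,0,0],[55,0,0,-1,0,0,0],[55,0,0,-0.7,0,0,0],[55,0,0,-0.7,0,0,0],[55,0,0,0,0,0,0]]]'

```text
t: 32.68
tcp_pos: [586.1, -219.2, 138.9]
orientation: [0.002, 1.0, -0.0, 0.0]
ft_force: [-2.3, -0.1, 8.6]
width: 58.5
```

Call:
arm_command --commands '[[[55,0,0,-0.7,0,0,0],[55,0,0,0,0,0,0],[55,0,0,1,0,0,0],[82,0,0,0,0,0,0],[82,0,0,0,0,0,0],[82,0,0,10,0,0,0],[82,0,0,30,0,0,0],[82,0,0,35,0,0,0],[82,0,0,10,0,0,0],[82,-5,25,0,0,0,0],[82,-5,30,0,0,0,0],[82,-5,30,0,0,0,0]]]'

```text
t: 33.68
tcp_pos: [570.5, -133.5, 224.1]
orientation: [0.003, 1.0, -0.0, 0.0]
ft_force: [1.5, 0.1, 1.2]
width: 81.9
```

Call:
arm_command --commands '[[[82,-5,30,0,0,0,0],[82,-5,30,0,0,0,0],[82,-5,30,0,0,0,0],[82,-5,30,0,0,0,0],[82,-5,30,0,0,0,0],[82,-5,30,0,0,0,0],[82,0,30,0,0,0,0],[82,0,30,0,0,0,0],[82,0,0,0,0,0,0],[82,0,0,0,0,0,0]]]'

```text
t: 34.52
tcp_pos: [540.5, 107.9, 224.0]
orientation: [0.0, 1.0, 0.0, 0.0]
ft_force: [-0.5, -1.3, 0.1]
width: 81.8
```

```bash
python3 - <<'E'
from ov import *
st=get_state();print(st["t"],st["tcp_pos"],st["ft_force"])
p=np.array([585.5,-219,129])
ov("h1",[(circ(30,21)+p,(255,0,0)),(circ(30,7)+p,(255,0,0)),(circ(10,41)+p,(255,255,0))],[585,-220,110],r=30)
a=[cv2.cvtColor(grab_frame(n)["color"],cv2.COLOR_RGB2BGR) for n in("side","top")]
cv2.imwrite("pics/h2.png",cv2.resize(np.hstack(a),(800,300),interpolation=cv2.INTER_AREA))
E
```

```text
34.5167 [540.47545679 107.89026278 224.03210468] [-0.45747786 -1.28149293  0.11799242]
```

View pics/h1.png

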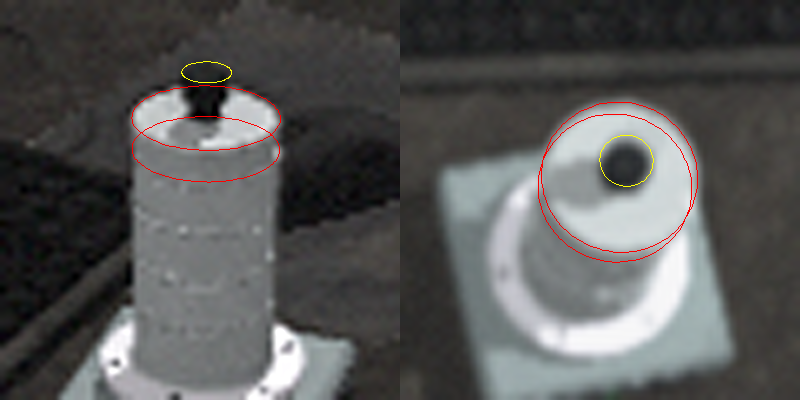

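View pics/h2.png

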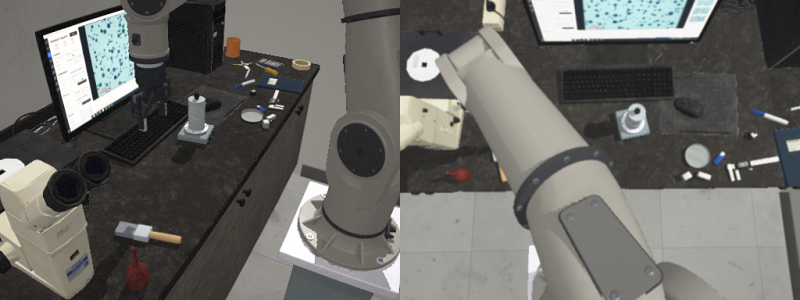

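The five-piece stack is straight, and the lid matches its home outline in both views. The brush and dish are where they were, and the gripper is clear. Handing in.

```bash
python3 -c "
from plant import job_done; print(job_done())"
```

```text
the job is handed in; nothing more can be done
None
```

The sieve stack is built on the shaker in the order asked: pan, fine, medium, coarse, lid. The job was handed in at about 34.5 s with the gripper open and well clear.

- **Method:** I told the pieces apart by their floors. I gripped each one twice, 90° apart, to centre it, then set it down and pressed it lightly before letting go.
- **Seating:** each piece stopped within about 0.2 mm of its expected home height. The highest wrist force I read was about 32 N, when the pan was pressed home.
- **Last look:** the stack is straight, and the lid matches its predicted home outline in both views. By eye, the brush and the glass dish are where they started.
- **Disagreements:** the first fits from the two cameras differed by 1–3 mm. The fits to the ring itself scattered more, so I used the shaker table's outline instead. The fits didn't give usable heights, so the pieces' heights came from the task text, which the outline overlays and seating contacts agreed with. No check failed.

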